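Drive a tack with the bench tack driver

ROBOT

A 6-joint arm with a two-finger parallel gripper is mounted at the origin on the work surface. World frame = base frame: x ahead of the robot, y to its left, z up, the work surface at z = 0. Lengths are in m, angles in rad, forces in N, time in s.
With the tool pointing down it reaches from about 0.275 to 0.825 m from the base axis. Payload 5.2 kg.
Tool frame: the origin (TCP) lies on the centre line of the jaws, within the pads' length; the fingertips stand 25 mm ahead of it and the grasp point (between the pads) lies 6 mm ahead of it; z points along the fingers, y is the direction in which the jaws open and shut (so a half turn about z gives the same grasp; the last joint's range is limited). The gripper opens to 93 mm and grips with 3 to 60 N. Pads are 15 mm wide; open, the fingers measure 128 mm over their backs; the gripper's body (75 mm by 188 mm) begins 65 mm behind the grasp point.
Start: joints at [-1.331, 0.259, 1.535, -0, 1.348, -0.203], TCP at [0.236, -0.497, 0.244] pointing down, gripper open.
Joint ranges: [-3.14, 3.14], [-0.91, 2.08], [0.19, 2.58], [-1.22, 4.36], [0.22, 2.71], [-3.12, 3.12]. Speed limits (rad/s): [2.57, 2.57, 3.14, 3.14, 3.14, 3.14].

INTERFACE

Orientations are given as [roll, pitch, yaw] about the fixed x, y, z axes, in that order (R = Rz(yaw) Ry(pitch) Rx(roll)).
In Python, from bench import status, imaging, order, spotter gives the robot as it stands.
- The arm moves only by the tool send_rows, never from a script. Its argument "steps" is a list of rows, each a list of 3 entries, a list of its own where there are three numbers: the shift along the tool's x, y, z in mm, then the turn, a rotation vector about the tool's x, y, z in degrees, then the opening, from 0 (shut) to 1 (fully open). In form: [[[dx, dy, dz], [wx, wy, wz], gripper], ...]. A call has 1 to 5 rows; each row shifts and turns the commanded pose from where the row before left it, along the tool's axes as they then stand; what a row does not reach is not made up. A row lasts 1/10 s, in which the tool goes at most 50 mm and 8.59 degrees, less where a joint would pass 70% of its speed; a pose out of reach is approached as far as the arm can. A call is refused whole if a number of a shift passes 50 or a number of a turn 8.59, either way. A call with a gripper value outside its range is refused whole. The fingers move at their own pace and stop on an object; "force" is the grip in N (left out, the last holds). Time passes only in rows, so rows that do not move let the fingers close. It gives the time, the measured TCP pose, the force and the opening at its end, in the units of the state.
- status.observe(): the state, without advancing time (a new reading comes with each control period).
- imaging.get_image(name): name is "scene" or "top"; returns the picture (384x512x3 uint8, blue, green, red); there is no depth.
- imaging.camera_params(name): a dict with "fx", "fy", "cx", "cy" (pixels), "dist_coeffs" ([k1, k2, p1, p2, k3] as OpenCV has them; the pictures are not rectified), "xyz" and "attitude" of the camera in the world. Camera axes: x right, y up, looking along -z (the intrinsics and any distortion apply to the point x, -y, -z); pixel columns grow to the right and rows downward; lengths in m; the calibration is good to about 2 mm. A picture is of the moment at which its call begins. camera_params takes no time and is no camera call.
- order.sign_off(): hands the job in, once; it reports no verdict.
Trained networks look in the newest picture that a camera, given by its name, has taken for a name from the list of things; names that differ only in an ending like _2 or _b are one class to them, and where a whole thing is asked for, a point or a joint stands for the part that bears it (a point fixed in the world has none). Each returns a list of dicts, best first, with "score" (0 to 1); they miss things now and then, are a little off and sometimes report something else, mostly with a low value. They report only what shows in the picture. A call takes as long as a camera call.
- spotter.boxes_of(thing, camera): "point" ([x, y, z] in m, in the coordinates of the camera as it stood for that picture, good to about 4 mm: the middle of the surface that is visible of it).
The state is a dict: "time": time; "q": joint angles; "dq": joint speeds; "joint_efforts": joint torques, N m; "ee_pos": TCP position; "orientation": TCP orientation; "ft_force": force on the tool from outside, world axes, zero at the start; "moment": the same for the moment, N m; "grip_width": finger opening in m.
Only numpy, scipy, OpenCV 4.12 (cv2) and the standard library are available. Lean on these libraries where they do the work, as an engineer would, in place of code of your own. Each camera call takes 0.05 s, during which the arm holds its last target.

TASK

The painting's stretcher corner is held in the bench tack driver, with one tack still standing proud under the hammer. Push the driver's black cocking bar down until the catch holds the hammer up by itself, take your hand off, then press the trigger plate down so that the hammer springs back and drives the tack home.

Things in the scene. Friction and masses are not known exactly. Their poses are not given: they have to be found in the camera images.
- cocking_bar (a point): Centre of the black level cross-bar, 24 mm thick, 64 mm long, on the tail of the see-saw arm of the tack driver (grey base 110 x 310 x 20 mm, fixed), 67 mm from the pivot. Centre 125 mm above the table at rest. Push straight down (10 to 20 N, drifts under 4 mm): the catch snaps on at 88 mm, hard stop at 73 mm; about 80 mm is sure. Released, it stays at 90 mm if caught, else springs back to 125 mm.
- trigger_plate (a point): Top centre of the dark steel plate (46 mm across, 50 mm along the machine; top 70 mm above the table), outermost at the tail end, 138 mm beyond the cocking bar along the machine's length. Pressed (under 10 N) it swings down and up to 15 mm outward; the catch lets go after 10 to 20 mm, travel 35 mm; it springs back up. The catch hook, up to 106 mm high, stands 60 to 90 mm inward of it.
- striker (a joint): Angle of the see-saw arm, pivot 110 mm above the table (rad): 0 = hammer right down, tack home; 0.06 to 0.1 at the start (hammer on the proud tack); grows as the bar goes down and the hammer rises; 0.6 held by the catch; 0.85 at the stop. The other lever machine, a one-post eyelet press with its black grip 190 mm up, is not part of the job.
- tack_head (a point): Top centre of the proud tack's head (12 mm across, 2.5 mm thick), under the hammer on a wooden stretcher corner, 177 mm from the cocking bar along the machine. Its top is 55 to 58 mm above the table at the start and 47.5 mm when home, the head flat on the wood (wood's top 45 mm). It needs the hammer's blow; the hammer's resting weight does not move it.

How it is judged:
On the way, in this order (a step that is already met when the one before it is completed fails the run):
1. the arm is cocked and held by its catch alone, the robot touching nothing (value of joint striker above 0.5 rad and contact force between each of the fingers, the arm and anything else below 0.3 N), for 0.2 s.
2. the trigger plate is pressed down and the hammer has sprung back (height (world z) of trigger_plate below 0.066 m and value of joint striker below 0.2 rad).
At the end, for the whole second after the job is handed in: The tack's head is down on the wood (within 2.5 mm of fully home), the hammer rests on it (arm below 0.05 rad) and the trigger plate is back up (within 4 mm of its rest height) (height (world z) of tack_head below 0.05 m and value of joint striker below 0.05 rad and height (world z) of trigger_plate above 0.066 m); the robot touches nothing.
It also fails if it takes over 35 s, if anything falls off the work surface, if the arm or the gripper's body presses on something with over 40 N, if the wrist force passes 120 N, or if a joint passes its speed limit or range.

## Working session

There is one attempt and no reset: what is moved stays moved. The work goes in short steps, Python scripts to look and compute and a tool call to move; the robot and the scene stay as the last step left them, time stands still between calls to the robot, and variables do not carry over. Pictures are saved under pics/ and viewed, and the job is handed in when it is done.

Besides the shell and the picture viewer there is one more tool, called after ">>>" as name(argument=value, ...), one argument or row to a line, values as JSON. send_rows: Moves the arm, as the interface text tells. Its arguments: {"type":"object","properties":{"steps":{"type":"array","items":{"type":"array"}},"force":{"type":"number"}},"required":["steps"]}

```bash
mkdir -p pics; ls; cat > h.py <<'E'
import numpy as np,cv2
from scipy.spatial.transform import Rotation as R
from bench import status, imaging, order, spotter
def cam(n):
    p=imaging.camera_params(n); a=np.array(p['attitude'],float)
    return p,np.array(p['xyz']),a
def Rc(a):
    return a if a.shape==(3,3) else R.from_euler('xyz',a).as_matrix()
def world(n,pt):
    p,t,a=cam(n); return t+Rc(a)@np.array(pt)
def ray(n,u,v,z):
    p,t,a=cam(n); K=np.array([[p['fx'],0,p['cx']],[0,p['fy'],p['cy']],[0,0,1.]])
    x,y=cv2.undistortPoints(np.array([[[u,v]]],float),K,np.array(p['dist_coeffs'],float))[0,0]
    d=Rc(a)@np.array([x,-y,-1]); return t+d*(z-t[2])/d[2]
def proj(n,w):
    p,t,a=cam(n); K=np.array([[p['fx'],0,p['cx']],[0,p['fy'],p['cy']],[0,0,1.]])
    c=Rc(a).T@(np.array(w)-t); c=c*[1,-1,-1]
    return cv2.projectPoints(c[None],np.zeros(3),np.zeros(3),K,np.array(p['dist_coeffs'],float))[0][0,0]
E
python3 - <<'E'
from h import *
for n in ('scene','top'):
    print(cam(n))
    cv2.imwrite(f'pics/{n}0.png',imaging.get_image(n))
    for th in ('cocking_bar','trigger_plate','striker','tack_head'):
        for d in spotter.boxes_of(th,n)[:3]: print(n,th,round(d['score'],2),world(n,d['point']).round(3))
s=status.observe(); print(s)
E
```

```text
pics
({'fx': 373.6514653982857, 'fy': 373.6514653982857, 'cx': 257.5352567237991, 'cy': 194.084695912068, 'dist_coeffs': array([-0.11622432,  0.        ,  0.        ,  0.        ,  0.        ]), 'xyz': array([ 0.87432369, -0.05241976,  0.67874618]), 'attitude': array([ 0.51512932, -0.00421448,  1.22027535])}, array([ 0.87432369, -0.05241976,  0.67874618]), array([ 0.51512932, -0.00421448,  1.22027535]))
scene cocking_bar 0.91 [0.565 0.092 0.124]
scene trigger_plate 0.8 [ 0.573 -0.044  0.071]
scene striker 0.69 [0.561 0.091 0.121]
({'fx': 405.6891125460823, 'fy': 405.6891125460823, 'cx': 248.44888565694492, 'cy': 193.094575077438, 'dist_coeffs': array([-0.13045329,  0.        ,  0.        ,  0.        ,  0.        ]), 'xyz': array([0.51710533, 0.05512573, 0.95629773]), 'attitude': array([ 0.06626671,  0.02590366, -1.55043268])}, array([0.51710533, 0.05512573, 0.95629773]), array([ 0.06626671,  0.02590366, -1.55043268]))
top cocking_bar 0.83 [0.554 0.103 0.115]
top trigger_plate 0.67 [ 0.561 -0.069  0.067]
top striker 0.81 [0.554 0.102 0.123]
top tack_head 0.22 [ 0.562 -0.065  0.069]
{'time': 0.5, 'q': array([-1.33078469e+00,  2.58621466e-01,  1.53506004e+00,  2.07946561e-05,
        1.34797168e+00, -2.02821813e-01]), 'dq': array([ 2.76418835e-03, -2.19958773e-03,  5.00411670e-05, -1.41890028e-03,
       -1.67597870e-04,  7.32373461e-04]), 'joint_efforts': array([-1.90389648e-03, -4.36814797e+01, -2.84074581e+01,  7.18032871e-02,
        3.22185445e-02, -2.01493742e-05]), 'ee_pos': array([ 0.23568932, -0.49692673,  0.24361704]), 'orientation': array([-3.14153746e+00, -3.20562216e-05,  4.42828852e-01]), 'ft_force': array([ 0.71816581, -0.03673467, -0.04500534]), 'moment': array([ 0.03247443, -0.0235409 , -0.00486902]), 'grip_width': 0.09296288051653782}
```

View pics/scene0.png

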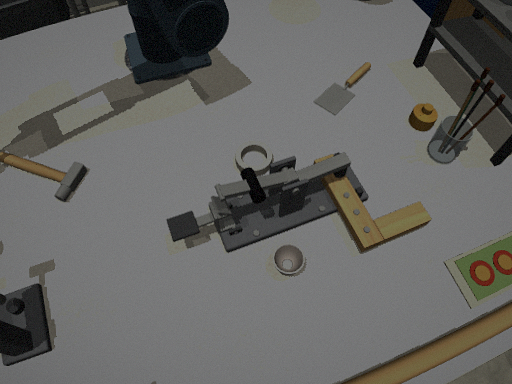

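View pics/top0.png

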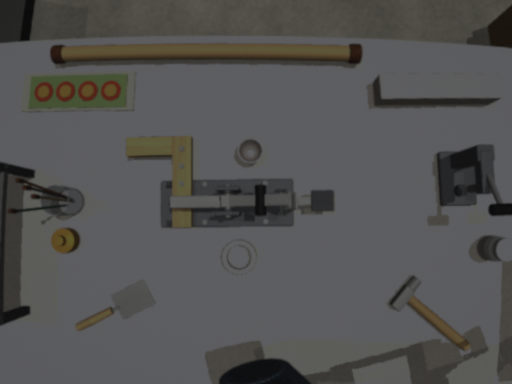

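The top view shows the black bar at about (260,200), the trigger plate at (321,201) and the hammer at about (182,202). In the scene view the bar is at about (253,185) and the plate at (183,226). Next I'll turn these pixels into positions.

```bash
python3 - <<'E'
from h import *
print('top bar',ray('top',260,200,.137),ray('top',260,200,.125),'plate',ray('top',321,201,.07))
for a in [(162,181),(162,226),(293,226),(293,180)]: print('base',ray('top',*a,.02))
print('scene bar',ray('scene',253,185,.137),'plate',ray('scene',183,226,.07))
im=cv2.imread('pics/top0.png'); cv2.imwrite('pics/t1.png',cv2.resize(im[150:260,140:350],None,fx=3.6,fy=3.6,interpolation=2))
im=cv2.imread('pics/scene0.png'); cv2.imwrite('pics/s1.png',cv2.resize(im[130:260,150:370],None,fx=3.6,fy=3.6,interpolation=2))
E
```

```text
top bar [0.55750251 0.05382116 0.137     ] [0.55809419 0.05380206 0.125     ] plate [ 0.56110202 -0.0797321   0.07      ]
base [0.60340089 0.28404353 0.02      ]
base [0.49817171 0.28055195 0.02      ]
base [ 0.50481899 -0.02340379  0.02      ]
base [ 0.61106884 -0.02193748  0.02      ]
scene bar [0.56788678 0.05389246 0.137     ] plate [ 0.5677108  -0.07992836  0.07      ]
```

View pics/t1.png

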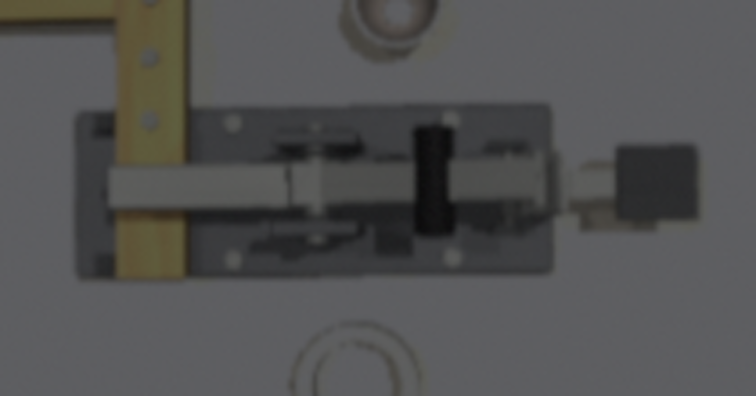

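View pics/s1.png

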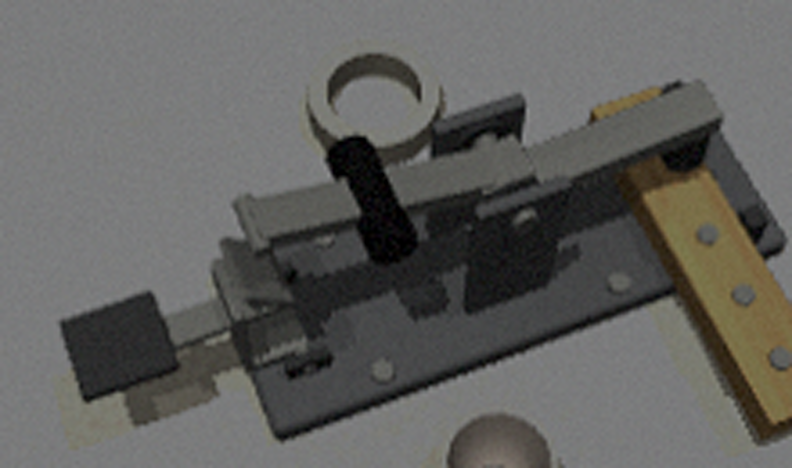

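>>> send_rows(
  steps=[
    [[33, -22, 0], [0, 0, 0], 0],
    [[33, -22, 0], [0, 0, 0], 0],
    [[33, -22, 0], [0, 0, 0], 0],
    [[33, -22, 0], [0, 0, 0], 0],
    [[33, -22, 0], [0, 0, 0], 0],
  ],
  force=30,
)

```text
time: 1.0
ee_pos: [0.3382, -0.3255, 0.2438]
orientation: [3.141, -0.0, 0.442]
ft_force: [0.5, -0.2, 0.7]
grip_width: 0.0577
```

>>> send_rows(
  steps=[
    [[33, -22, 0], [0, 0, 0], 0],
    [[33, -22, 0], [0, 0, 0], 0],
    [[33, -22, 0], [0, 0, 0], 0],
    [[33, -22, 0], [0, 0, 0], 0],
    [[33, -22, 0], [0, 0, 0], 0],
  ],
)

```text
time: 1.5
ee_pos: [0.4402, -0.1553, 0.2439]
orientation: [3.141, -0.0, 0.443]
ft_force: [1.4, -1.4, 0.3]
grip_width: 0.0173
```

>>> send_rows(
  steps=[
    [[33, -22, 0], [0, 0, 0], 0],
    [[33, -22, 0], [0, 0, 0], 0],
    [[33, -22, 0], [0, 0, 0], 0],
    [[33, -22, 0], [0, 0, 0], 0],
    [[33, -22, 0], [0, 0, 0], 0],
  ],
)

```text
time: 2.0
ee_pos: [0.5422, 0.0149, 0.2439]
orientation: [3.141, -0.0, 0.443]
ft_force: [0.5, -1.0, -0.0]
grip_width: 0.0004
```

>>> send_rows(
  steps=[
    [[0, 0, 0], [0, 0, -8.2], 0],
    [[0, 0, 0], [0, 0, -8.2], 0],
    [[0, 0, 0], [0, 0, -8.2], 0],
    [[0, 0, 0], [0, 0, -8.2], 0],
    [[0, 0, 0], [0, 0, -8.2], 0],
  ],
)

```text
time: 2.5
ee_pos: [0.5416, 0.0134, 0.2437]
orientation: [-3.142, 0.0, 1.165]
ft_force: [-0.3, -0.4, -0.7]
grip_width: 0.0005
```

>>> send_rows(
  steps=[
    [[0, 0, 0], [0, 0, -8.2], 0],
    [[0, 0, 0], [0, 0, -8.2], 0],
    [[0, 0, 0], [0, 0, -8.2], 0],
    [[0, 0, 0], [0, 0, 0], 0],
    [[0, 0, 0], [0, 0, 0], 0],
  ],
)

```text
time: 3.0
ee_pos: [0.5416, 0.0133, 0.2437]
orientation: [3.142, 0.0, 1.584]
ft_force: [-0.1, -1.5, 0.1]
grip_width: 0.0001
```

>>> send_rows(
  steps=[
    [[20, 10, 20], [0, 0, 0], 0],
    [[21, 10, 20], [0, 0, 0], 0],
    [[0, 0, 25], [0, 0, 0], 0],
    [[0, 0, 0], [0, 0, 0], 0],
    [[0, 0, 0], [0, 0, 0], 0],
  ],
)

```text
time: 3.5
ee_pos: [0.5607, 0.0546, 0.1787]
orientation: [-3.141, 0.0, 1.586]
ft_force: [-0.7, 0.2, -0.2]
grip_width: 0.0001
```

```bash
python3 - <<'E'
from h import *
s=status.observe();print(s['ee_pos'])
w=s['ee_pos']+[0,0,-.025]
for n,(a,b,c,d) in {'scene':(130,260,150,370),'top':(150,260,140,350)}.items():
    im=imaging.get_image(n); p=proj(n,w); print(n,p)
    cv2.imwrite(f'pics/{n}2.png',cv2.resize(im[a:b,c:d],None,fx=3.6,fy=3.6,interpolation=2))
E
```

```text
[0.56066759 0.05457411 0.17872967]
scene [251.8544905  176.19482044]
top [259.67071879 197.98109381]
```

View pics/scene2.png

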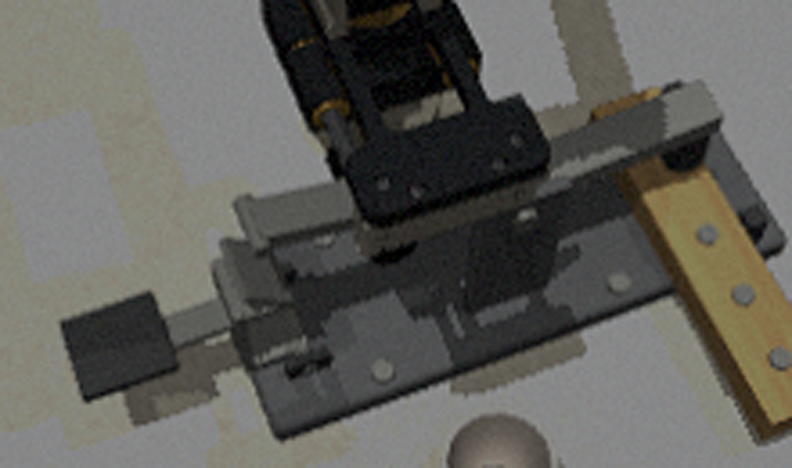

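View pics/top2.png

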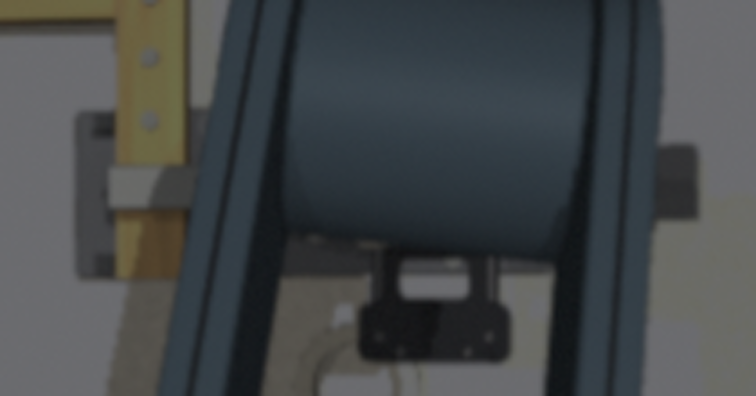

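The scene view shows the gripper body squarely over the bar, whose near end shows at about crop (395,245). The tips sit above its centre as planned, so I'm pressing down.

>>> send_rows(
  steps=[
    [[0, 0, 8], [0, 0, 0], 0],
    [[0, 0, 8], [0, 0, 0], 0],
    [[0, 0, 8], [0, 0, 0], 0],
    [[0, 0, 8], [0, 0, 0], 0],
    [[0, 0, 0], [0, 0, 0], 0],
  ],
)

```text
time: 4.1
ee_pos: [0.5618, 0.0527, 0.1473]
orientation: [3.139, 0.003, 1.587]
ft_force: [-1.2, -5.1, 11.5]
grip_width: 0.0003
```

>>> send_rows(
  steps=[
    [[0, 0, 7], [0, 0, 0], 0],
    [[0, 0, 7], [0, 0, 0], 0],
    [[0, 0, 7], [0, 0, 0], 0],
    [[0, 0, 0], [0, 0, 0], 0],
  ],
)

```text
time: 4.5
ee_pos: [0.5622, 0.0527, 0.127]
orientation: [3.138, 0.003, 1.587]
ft_force: [-0.2, -5.5, 8.0]
grip_width: 0.0008
```

>>> send_rows(
  steps=[
    [[0, 0, 5], [0, 0, 0], 0],
    [[0, 0, 5], [0, 0, 0], 0],
    [[0, 0, 0], [0, 0, 0], 0],
    [[0, 0, 0], [0, 0, 0], 0],
  ],
)

```text
time: 4.9
ee_pos: [0.5622, 0.0542, 0.1182]
orientation: [3.137, 0.001, 1.587]
ft_force: [-2.8, -0.7, 17.8]
grip_width: 0.0002
```

```bash
python3 - <<'E'
from h import *
im=imaging.get_image('scene')
cv2.imwrite('pics/s3.png',cv2.resize(im[130:260,150:370],None,fx=3.6,fy=3.6,interpolation=2))
E
```

```text
(no output)
```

View pics/s3.png

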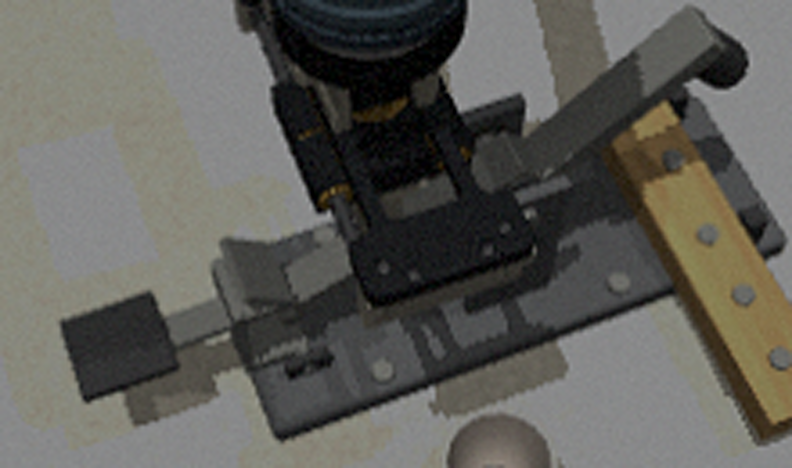

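The hammer is raised and the tail sits below the hook. I'll push a little further, then lift off.

>>> send_rows(
  steps=[
    [[0, 0, 2], [0, 0, 0], 0],
    [[0, 0, 0], [0, 0, 0], 0],
    [[0, 0, -5], [0, 0, 0], 0],
    [[0, 0, -6], [0, 0, 0], 0],
    [[0, 0, -10], [0, 0, 0], 0],
  ],
)

```text
time: 5.45
ee_pos: [0.5609, 0.0541, 0.1352]
orientation: [3.141, 0.001, 1.587]
ft_force: [0.3, -0.6, -0.4]
grip_width: 0.0005
```

>>> send_rows(
  steps=[
    [[0, 0, -20], [0, 0, 0], 0],
    [[0, 0, -30], [0, 0, 0], 0],
    [[0, 0, 0], [0, 0, 0], 0],
    [[0, 0, 0], [0, 0, 0], 0],
    [[0, 0, 0], [0, 0, 0], 0],
  ],
)

```text
time: 5.95
ee_pos: [0.56, 0.0548, 0.1834]
orientation: [-3.139, -0.0, 1.588]
ft_force: [-0.5, -0.3, -0.7]
grip_width: 0.0004
```

```bash
python3 - <<'E'
from h import *
im=imaging.get_image('scene')
cv2.imwrite('pics/s4.png',cv2.resize(im[130:260,150:370],None,fx=3.6,fy=3.6,interpolation=2))
E
```

```text
(no output)
```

View pics/s4.png

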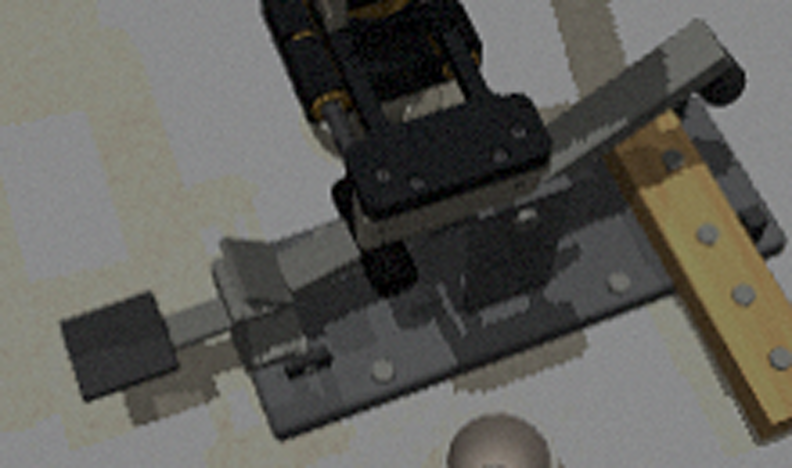

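The picture shows the hammer still up (crop (710,55)), the tail under the hook and the fingers clear of the bar. Next is the trigger plate.

>>> send_rows(
  steps=[
    [[-35, 1, 0], [0, 0, 0], 0],
    [[-35, 1, 0], [0, 0, 0], 0],
    [[-35, 1, 0], [0, 0, 0], 0],
    [[-34, 1, 0], [0, 0, 0], 0],
    [[0, 0, 30], [0, 0, 0], 0],
  ],
)

```text
time: 6.5
ee_pos: [0.5698, -0.0892, 0.1568]
orientation: [3.135, 0.004, 1.584]
ft_force: [0.8, -0.0, 0.7]
grip_width: 0.0003
```

>>> send_rows(
  steps=[
    [[0, 0, 30], [0, 0, 0], 0],
    [[0, 0, 10], [0, 0, 0], 0],
    [[0, 0, 0], [0, 0, 0], 0],
    [[0, 0, 0], [0, 0, 0], 0],
  ],
)

```text
time: 6.9
ee_pos: [0.5676, -0.0841, 0.1151]
orientation: [3.141, 0.0, 1.588]
ft_force: [0.4, 0.8, 0.9]
grip_width: 0.0005
```

```bash
python3 - <<'E'
from h import *
im=imaging.get_image('scene')
cv2.imwrite('pics/s5.png',cv2.resize(im[130:260,130:350],None,fx=3.6,fy=3.6,interpolation=2))
E
```

```text
(no output)
```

View pics/s5.png

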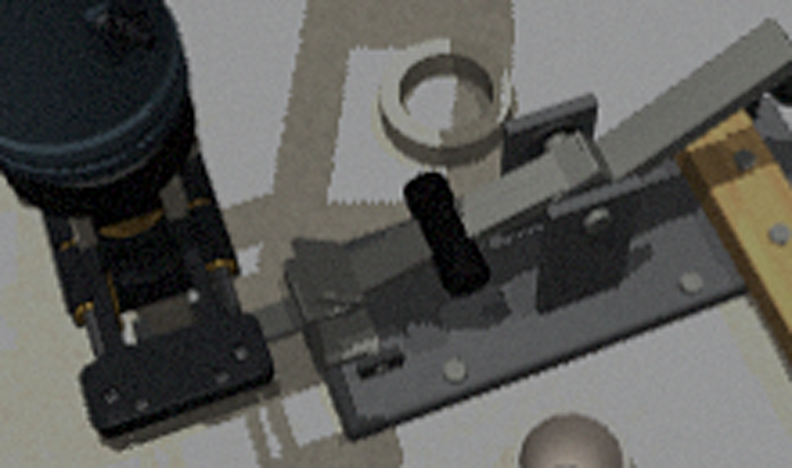

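It is still cocked, with the gripper over the plate. Pressing now.

>>> send_rows(
  steps=[
    [[0, 0, 10], [0, 0, 0], 0],
    [[0, 0, 8], [0, 0, 0], 0],
    [[0, 0, 8], [0, 0, 0], 0],
    [[0, 0, 8], [0, 0, 0], 0],
    [[0, 0, 0], [0, 0, 0], 0],
  ],
)

```text
time: 7.45
ee_pos: [0.5668, -0.0844, 0.0798]
orientation: [-3.141, -0.0, 1.587]
ft_force: [-0.0, 0.0, -0.9]
grip_width: 0.0004
```

>>> send_rows(
  steps=[
    [[0, 0, 6], [0, 0, 0], 0],
    [[0, 0, 5], [0, 0, 0], 0],
    [[0, 0, 0], [0, 0, 0], 0],
    [[0, 0, 0], [0, 0, 0], 0],
    [[0, 0, 0], [0, 0, 0], 0],
  ],
)

```text
time: 7.95
ee_pos: [0.5675, -0.0846, 0.07]
orientation: [3.141, 0.001, 1.588]
ft_force: [-0.6, -3.9, 3.1]
grip_width: 0.0004
```

```bash
python3 - <<'E'
from h import *
im=imaging.get_image('scene')
cv2.imwrite('pics/s6.png',cv2.resize(im[130:260,130:350],None,fx=3.6,fy=3.6,interpolation=2))
E
```

```text
(no output)
```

View pics/s6.png

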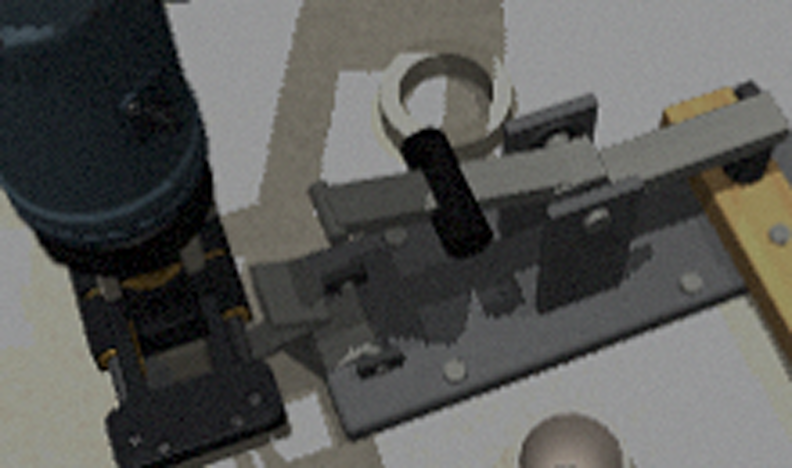

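The hammer has sprung down. I'm lifting off and clearing the plate.

>>> send_rows(
  steps=[
    [[0, 0, -10], [0, 0, 0], 0],
    [[0, 0, -15], [0, 0, 0], 0],
    [[0, 0, -30], [0, 0, 0], 0],
    [[0, 0, -40], [0, 0, 0], 0],
    [[0, 0, -40], [0, 0, 0], 0],
  ],
)

```text
time: 8.5
ee_pos: [0.5661, -0.0828, 0.2056]
orientation: [-3.139, -0.003, 1.588]
ft_force: [1.4, -1.5, 0.0]
grip_width: 0.0006
```

>>> send_rows(
  steps=[
    [[-45, 0, 0], [0, 0, 0], 0],
    [[-45, 0, 0], [0, 0, 0], 0],
    [[-45, 0, 0], [0, 0, 0], 0],
    [[0, 0, 0], [0, 0, 0], 0],
    [[0, 0, 0], [0, 0, 0], 0],
  ],
)

```text
time: 9.0
ee_pos: [0.5689, -0.2191, 0.2043]
orientation: [-3.14, -0.002, 1.586]
ft_force: [0.3, -0.1, -0.7]
grip_width: 0.0002
```

>>> send_rows(
  steps=[
    [[0, 0, 0], [0, 0, 0], 0],
    [[0, 0, 0], [0, 0, 0], 0],
    [[0, 0, 0], [0, 0, 0], 0],
    [[0, 0, 0], [0, 0, 0], 0],
    [[0, 0, 0], [0, 0, 0], 0],
  ],
)

```text
time: 9.5
ee_pos: [0.5696, -0.2186, 0.2048]
orientation: [3.142, -0.0, 1.589]
ft_force: [0.7, 0.1, -0.5]
grip_width: 0.0005
```

```bash
python3 - <<'E'
from h import *
im=imaging.get_image('scene')
a=cv2.resize(im[130:260,150:370],None,fx=3.6,fy=3.6,interpolation=2)
b=cv2.imread('pics/s1.png'); 
t=imaging.get_image('top')
cv2.imwrite('pics/s7.png',a)
cv2.imwrite('pics/s7cmp.png',np.hstack([cv2.resize(x[60:240,550:792],None,fx=1.6,fy=1.6) for x in (b,a)])*2)
cv2.imwrite('pics/t7.png',cv2.resize(t[150:260,140:350],None,fx=3.6,fy=3.6,interpolation=2))
print(status.observe()['ft_force'])
E
```

```text
[-0.11052125  0.16388101  0.54201791]
```

View pics/s7.png

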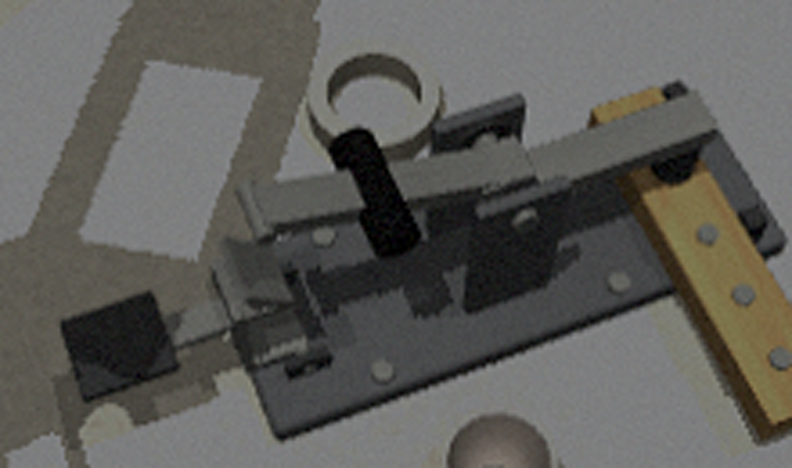

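View pics/s7cmp.png

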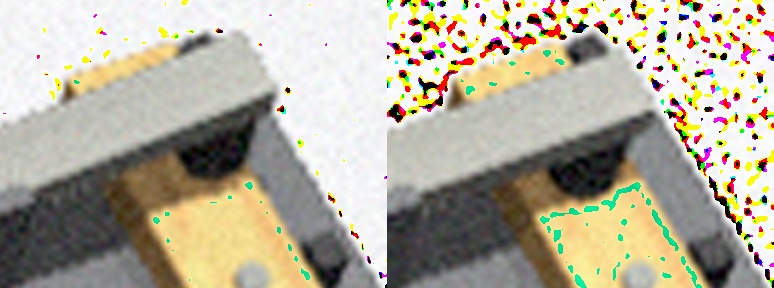

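View pics/t7.png

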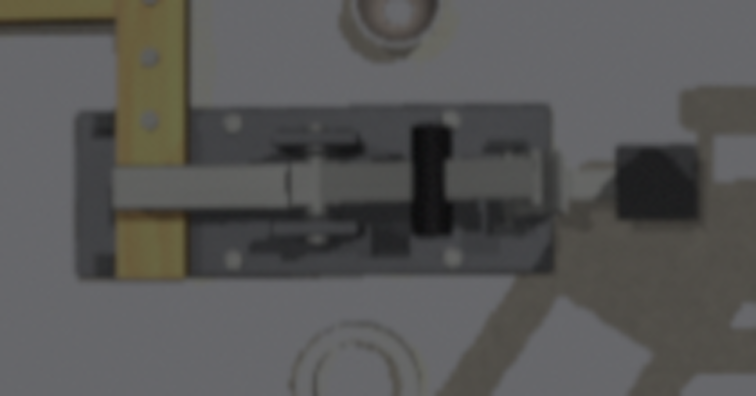

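```bash
python3 - <<'E'
from h import *
b=cv2.cvtColor(cv2.imread('pics/s1.png'),6).astype(np.float32); a=cv2.cvtColor(cv2.imread('pics/s7.png'),6).astype(np.float32)
def m(x0,x1,y0,y1):
    r=cv2.matchTemplate(a[y0-25:y1+25,x0-25:x1+25],b[y0:y1,x0:x1],cv2.TM_CCOEFF_NORMED); _,s,_,l=cv2.minMaxLoc(r); return (l[0]-25,l[1]-25),round(s,3)
print('hammer',m(670,735,75,125),'plate',m(55,185,285,400))
P=np.array([.112,.110]) # unused pivot
pv=np.array([.559,.121,.11])
for th in (.06,.08,.1):
    for c in ([.125,.03],):
        f=lambda t: pv+[0,c[0]*np.cos(t)-c[1]*np.sin(t)*0, 0]
        p0=np.array([.557,.121+.125,.11-.03+.125*th]); p1=p0-[0,-.03*th*-1*0,.125*th]
        print(th,(proj('scene',p1)-proj('scene',p0))*3.6)
E
```

```text
hammer ((-3, 10), 0.661) plate ((-1, 0), 0.923)
0.06 [-2.85994233  7.80818532]
0.08 [-3.82397888 10.44177417]
0.1 [-4.79344645 13.0910085 ]
```

```bash
python3 - <<'E'
from bench import order
print(order.sign_off())
E
```

```text
the job is handed in; nothing more can be done
None
```

The job is handed in. I pushed the cocking bar down to about 80 mm and lifted off, and the catch held the hammer up on its own. I then pressed the trigger plate, which released at about 25 mm of travel. The hammer sprang down, and I moved the arm well clear.

**Final checks:**
- **Hammer and tack:** in the picture the hammer sits lower than at the start by about 0.077 rad. The start value was 0.06 to 0.1 rad, so it should be within about 0.03 rad of fully down. I could not see the tack head directly; I take it as home from the hammer's position.
- **Trigger plate:** it matches its rest position to within a pixel of the enlarged picture.
- **Robot:** the wrist force is at noise level (under 1 N). The highest reading during the job was about 18 N. The clock stood at about 9.6 s.

**One disagreement:** the networks placed the bar about 40 mm off along the machine, apparently at the middle of the see-saw arm. They also put the plate 11 to 36 mm off. I used the pixel positions from both cameras instead, which agreed to within about 10 mm.

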